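# Fan fossil slides along a tray

## Robot

A 6-joint arm with a two-finger parallel gripper is mounted at the origin on the work surface. World frame = base frame: x ahead of the robot, y to its left, z up, the work surface at z = 0. Lengths are in m, angles in rad, forces in N, time in s.
With the tool pointing down it reaches from about 0.25 to 0.775 m from the base axis. Payload 4 kg.
Tool frame: the origin (TCP) lies midway between the tips of the shut fingers; the grasp point (between the pads) lies 19 mm behind it (pinch_z is the distance from the TCP to the grasp point, in m); z points along the fingers, y is the line along which they close (so a half turn about z gives the same grasp; the last joint's range is limited). The gripper opens to 94 mm and grips with 3 to 60 N. Pads are 16 mm wide; open, the fingers measure 119 mm over their backs; the gripper's body (75 mm by 177 mm) begins 78 mm behind the grasp point.
Start: joints at [1.144, 0.087, 1.371, -0, 1.684, -0.103], TCP at [0.175, 0.521, 0.206] pointing down, gripper open.
Joint ranges: [-3.1, 3.1], [-0.76, 2.03], [0.27, 2.55], [-1.08, 4.22], [0.17, 2.65], [-2.57, 2.57]. Speed limits (rad/s): [2.79, 2.79, 3.14, 3.14, 3.14, 3.14].

## Interface

Orientations are given as a unit quaternion [x, y, z, w].
In Python, from cell import get_obs, read_camera, camera_params, job_done, cut_out, mark_of, pinch_z gives the robot as it stands.
- The arm moves only by the tool jog_arm, never from a script. Its argument "series" is a list of rows, each a list of 7 numbers: the shift along the tool's x, y, z in units of 25 mm (1.0 is 25 mm), then the turn, a rotation vector about the tool's x, y, z in units of 5 degrees (1.0 is 5 degrees), then the finger opening in mm, from 0 to 94. In form: [[dx, dy, dz, ax, ay, az, gripper], ...]. A call has 1 to 5 rows; each row is the pose to reach, as a shift and turn from the pose commanded when the call began, along the tool's axes at that moment; what a row does not reach only later rows make up. A row lasts 1/12 s, in which the tool goes at most 41.7 mm and 7.16 degrees, less where a joint would pass 70% of its speed; a pose out of reach is approached as far as the arm can. A call with a gripper value outside its range is refused whole. The fingers move at their own pace and stop on an object; the grip force is fixed at half the most. Time passes only in rows, so rows that repeat a pose let the fingers close. It gives the time, the measured TCP pose, the force, the opening and the grip force at its end, in the units of the state.
- get_obs(): the state, without advancing time (a new reading comes with each control period).
- read_camera(name): name is "scene" or "side" or "wrist"; returns (picture, depth): 384x512x3 uint8, red, green, blue; 384x512 float32, m along the optical axis (not along the pixel's ray), 0 where there is no reading.
- camera_params(name): a dict with "fx", "fy", "cx", "cy" (pixels), "R" (3x3) and "t" (3): a world point X has camera coordinates R X + t. Camera axes: x right, y down, z forward; pixel columns grow to the right and rows downward; lengths in m; the calibration is good to about 2 mm. A picture is of the moment at which its call begins: read the wrist's pose just before it. camera_params takes no time and is no camera call; for the wrist camera it gives the pose at the moment of the call.
- job_done(): hands the job in; it is judged then, once.
Trained networks look in the newest picture that a camera, given by its name, has taken for a name from the list of things; names that differ only in an ending like _2 or _b are one class to them, and where a whole thing is asked for, a point or a joint stands for the part that bears it (a point fixed in the world has none). Each returns a list of dicts, best first, with "conf" (0 to 1); they miss things now and then, are a little off and sometimes report something else, mostly with a low value. They report only what shows in the picture. A call takes as long as a camera call. They do not tell look-alikes from the thing itself.
- cut_out(query, camera): "region" (384x512 bool, what is visible of it) and "rect" ([left, top, width, height] in pixels, round what is visible of it).
- mark_of(query, camera): "location" ([column, row] in pixels: a listed point, or the origin of a listed thing).
The state is a dict: "clock": time; "q": joint angles; "dq": joint speeds; "joint_efforts": joint torques, N m; "ee_pos": TCP position; "eef_rot": TCP orientation; "force": force on the tool from outside, world axes, zero at the start; "ft_torque": the same for the moment, N m; "opening": finger opening in m; "grasp_force": force on a finger pad.
Only numpy, scipy, OpenCV 4.12 (cv2) and the standard library are available. Lean on these libraries where they do the work, as an engineer would, in place of code of your own. Each camera call takes 0.05 s, during which the arm holds its last target. There are 200 camera calls.

## Task

In the wooden tray a white slide lies flat at one end. Fan two more slides out from it in a straight row along the tray like roof shingles: first set the blue slide down with one end resting on the white slide and its other end on the tray floor towards the free end, then the yellow slide in the same way on the blue one, each overlapping the one before by about 2 cm. Set the slides down rather than dropping them, and leave the white and red slides where they are.

Things in the scene. Friction and masses are not known exactly. Their poses are not given: they have to be found in the camera images.
- white_slide: Stiff white plate 76 x 38 x 6 mm (x, y, z), black window on top, about 30 g. Origin: centre of its underside; z up. Lies loose and flat in the tray, its x axis pointing along it to the free end. The tray is fixed: green felt floor 4 mm above the bench, wooden rim 10 mm above the bench; inside it is 228 x 118 mm, with at least 140 mm of bare floor beyond the slide's +x end and 35 mm on either side of the slide.
- blue_slide: Stiff blue plate 76 x 38 x 6 mm (x, y, z), black window on top, about 30 g. Origin: centre of its underside; z up. Starts flat on the bench (z = 0) right of the tray, x = length. One of three spots. Goes on the white slide. Laid with its centre past the end of the white slide (54 mm between centres = 22 mm overlap), it tips by itself when released and rests at about 6 degrees; with half or more overlapping it would stay flat.
- yellow_slide: Stiff yellow plate 76 x 38 x 6 mm (x, y, z), black window on top, about 30 g. Origin: centre of its underside; z up. Starts flat on the bench (z = 0) right of the tray, x = length. One of three spots. Goes on the blue slide; both slides then have about the same slope.
- red_slide: Stiff red plate 76 x 38 x 6 mm (x, y, z), black window on top, about 30 g. Origin: centre of its underside; z up. Starts flat on the bench in one of the same three spots; not part of the job. (A brush and an amber jar 68 mm wide and 85 mm high also stand on the bench, well beyond the slides.)
Mind the look-alikes: they are no part of the job. Of the things like the white_slide, leave any that is turquoise; of the rest the larger one is meant.

How it is judged:
By the outcome, as a careful person would: the job done as asked, in the order asked, and still so for the second after the job is handed in, with the robot touching nothing.
It also fails if it takes over 58 s, if anything falls off the work surface, if the arm or the gripper's body presses on something with over 40 N, if the wrist force passes 120 N, or if a joint passes its speed limit or range.

## Working session

There is one attempt and no reset: what is moved stays moved. The work goes in short steps, Python scripts to look and compute and a tool call to move; the robot and the scene stay as the last step left them, time stands still between calls to the robot, and variables do not carry over. Pictures are saved under pics/ and viewed, at most 10 in all, crops included, and the job is handed in when it is done.

Besides the shell and the picture viewer there is one more tool, called after "Call:" by a JSON object that holds its "method" and its "body", one argument or row to a line. jog_arm: Moves the arm, as the interface text tells. Its arguments: {"type":"object","properties":{"series":{"type":"array"}},"required":["series"]}

```bash
mkdir -p pics; ls; cat > h.py <<'E'
import numpy as np, cv2
from cell import *
from scipy.spatial.transform import Rotation as Ro
def pts(mask,d,p):
    v,u=np.nonzero(mask&(d>0)); z=d[v,u]
    c=np.stack([(u-p['cx'])/p['fx']*z,(v-p['cy'])/p['fy']*z,z],1)
    return (c-p['t'])@np.array(p['R'])
def rect(P):
    z=np.median(P[:,2]); Q=P[abs(P[:,2]-z)<.004]
    r=cv2.minAreaRect((Q[:,:2]*1000).astype(np.float32)); b=cv2.boxPoints(r)
    e=[b[1]-b[0],b[2]-b[1]]; l=max(e,key=np.linalg.norm)
    return np.round(r[0],1),np.round(sorted(r[1]),1),round(float(np.degrees(np.arctan2(l[1],l[0]))),1),round(z*1000,1)
E
python3 - <<'E'
from h import *
for c in ['scene','side']:
    im,d=read_camera(c); p=camera_params(c); cv2.imwrite(f'pics/{c}0.png',im[:,:,::-1])
    for n in ['white_slide','blue_slide','yellow_slide','red_slide']:
        for r in cut_out(n,c)[:4]:
            P=pts(r['region'],d,p)
            if len(P)>20: print(c,n,round(r['conf'],2),r['rect'],*rect(P))
o=get_obs();print(o['clock'],o['ee_pos'],o['eef_rot'],pinch_z)
E
```

```text
pics
scene white_slide 0.74 [248.0, 223.1, 22.5, 22.0] [543.6 -15.8] [28.4 57.9] 15.3 3.9
scene white_slide 0.65 [314.6, 239.1, 54.4, 35.7] [524.  124.5] [38.  75.7] -89.1 9.5
scene white_slide 0.64 [343.0, 197.2, 46.0, 28.9] [379.7 110.6] [40.1 75.9] 85.0 5.4
scene blue_slide 0.89 [135.1, 202.0, 39.9, 29.8] [ 609.2 -203.9] [39.7 76.1] 9.7 5.3
scene yellow_slide 0.6 [219.6, 184.9, 35.0, 24.6] [ 478.4 -119.1] [39.6 76.5] 9.0 5.3
scene red_slide 0.82 [174.0, 161.6, 32.9, 20.5] [ 455.9 -267. ] [39.3 77.3] 2.4 5.2
side white_slide 0.59 [261.0, 177.2, 30.7, 8.8] [543.4 -18.7] [28.7 56.2] 13.5 2.5
side white_slide 0.56 [174.6, 152.9, 19.8, 17.3] [378.9 106.5] [37.6 76.3] 85.0 4.2
side white_slide 0.5 [237.7, 138.6, 21.2, 19.4] [522.5 120.9] [37.8 77.5] -89.2 8.0
side blue_slide 0.95 [321.4, 222.2, 55.1, 30.2] [ 608.  -207.3] [39.8 77.4] 9.3 4.6
side blue_slide 0.32 [238.6, 261.8, 60.2, 30.0] [ 454.5 -270.3] [40.  76.5] 1.8 4.9
side yellow_slide 0.54 [239.5, 264.0, 61.7, 26.9] [ 454.4 -270.6] [39.7 76.3] 0.8 4.9
side red_slide 0.75 [239.2, 264.2, 57.7, 26.9] [ 454.  -270.5] [39.5 75.5] 1.6 4.9
0.5 [0.17498305 0.52141825 0.20547679] [ 1.61176587e-01  9.86925583e-01  1.89592715e-05 -1.16544813e-06] 0.0188
```

```bash
python3 - <<'E'
import cv2
a=cv2.imread('pics/scene0.png')[130:310,110:430]
cv2.imwrite('pics/c0.png',cv2.resize(a,(800,450),interpolation=cv2.INTER_CUBIC))
E
```

```text
(no output)
```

View pics/c0.png

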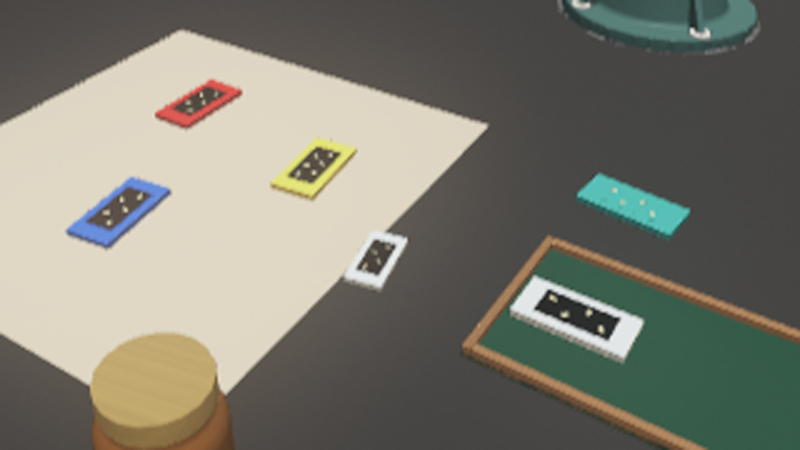

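The candidates in the scene image are a turquoise slide at (366,211), a small white one at (259,234) measuring 57x28 mm, and a white one in the tray at (341,257) measuring 76x38 mm at z≈10. The one in the tray is meant: it is the larger of the non-turquoise ones, it has the full 76 mm length, and it lies at one end of the tray. The crop confirms this. Its free end points towards +y.

I'll write a planner next. The first stop is over the tray for a wrist view.

```bash
cat >> h.py <<'E'
def pose(x,y,z,yaw,tilt=0):
    # yaw of tool x axis (deg); tilt about tool y (deg)
    a=np.radians(yaw); X=np.array([np.cos(a),np.sin(a),0]); Z=np.array([0,0,-1.]); Y=np.cross(Z,X)
    return np.array([x,y,z]),Ro.from_matrix(np.stack([X,Y,Z],1))*Ro.from_euler('y',tilt,degrees=True)
def plan(start,goal,n):
    """n calls from start to goal, linear; prints final row of each"""
    (p0,r0),(p1,r1)=start,goal
    rv=(r0.inv()*r1).as_rotvec()
    for k in range(n):
        ra=r0*Ro.from_rotvec(rv*k/n)
        print(np.round(np.r_[ra.inv().apply((p1-p0)/n)/.025,np.degrees(rv/n)/5],2).tolist())
    print('-')
def cur():
    o=get_obs(); return np.array(o['ee_pos']),Ro.from_quat(o['eef_rot'])
E
python3 - <<'E'
from h import *
a=cur(); b=pose(.47,.15,.25,90); c=pose(.6085,-.2055,.12,9.5)
plan(a,b,3); plan(b,c,3)
E
```

```text
[-5.3, -3.44, -0.59, 0.0, -0.0, 4.76]
[-6.24, -1.01, -0.59, 0.0, -0.0, 4.76]
[-6.12, 1.6, -0.59, 0.0, -0.0, 4.76]
-
[-4.74, 1.85, 1.73, 0.0, 0.0, 5.37]
[-3.4, 3.79, 1.73, 0.0, 0.0, 5.37]
[-1.32, 4.91, 1.73, 0.0, 0.0, 5.37]
-
```

Call:
{"method": "jog_arm", "body": {
  "series": [
    [-5.3,-3.44,-0.59,0,0,4.76,60],
    [-5.3,-3.44,-0.59,0,0,4.76,60],
    [-5.3,-3.44,-0.59,0,0,4.76,60],
    [-5.3,-3.44,-0.59,0,0,4.76,60],
    [-5.3,-3.44,-0.59,0,0,4.76,60]
  ]
}}

```text
clock: 0.92
ee_pos: [0.2767, 0.3942, 0.2215]
eef_rot: [0.365, 0.931, 0.0, 0.002]
force: [-0.2, 0.7, 0.2]
opening: 0.0641
grasp_force: 0.0
```

Call:
{"method": "jog_arm", "body": {
  "series": [
    [-6.24,-1.01,-0.59,0,0,4.76,60],
    [-6.24,-1.01,-0.59,0,0,4.76,60],
    [-6.24,-1.01,-0.59,0,0,4.76,60],
    [-6.24,-1.01,-0.59,0,0,4.76,60],
    [-6.24,-1.01,-0.59,0,0,4.76,60]
  ]
}}

```text
clock: 1.33
ee_pos: [0.3748, 0.2704, 0.2357]
eef_rot: [0.549, 0.836, 0.0, 0.002]
force: [-0.2, 1.1, -0.2]
opening: 0.0598
grasp_force: 0.0
```

Call:
{"method": "jog_arm", "body": {
  "series": [
    [-6.12,1.6,-0.59,0,0,4.76,60],
    [-6.12,1.6,-0.59,0,0,4.76,60],
    [-6.12,1.6,-0.59,0,0,4.76,60],
    [-6.12,1.6,-0.59,0,0,4.76,60],
    [-6.12,1.6,-0.59,0,0,4.76,60]
  ]
}}

```text
clock: 1.75
ee_pos: [0.473, 0.1468, 0.2496]
eef_rot: [0.709, 0.705, -0.0, 0.001]
force: [-0.0, -0.4, -0.4]
opening: 0.0601
grasp_force: 0.0
```

```bash
python3 - <<'E'
from h import *
o=get_obs();p=camera_params('wrist'); im,d=read_camera('wrist'); cv2.imwrite('pics/w0.png',im[:,:,::-1])
for r in cut_out('white_slide','wrist')[:3]:
    P=pts(r['region'],d,p); print(round(r['conf'],2),r['rect'],*rect(P))
print(o['clock'],o['ee_pos'],o['eef_rot'],o['opening'])
g=(im[:,:,1].astype(int)>im[:,:,0]+15)&(im[:,:,1].astype(int)>im[:,:,2]+5)
P=pts(g,d,p);P=P[(abs(P[:,2]-.004)<.008)&(P[:,0]>.44)];print(len(P),*rect(P))
E
```

```text
0.94 [276.4, 162.2, 25.5, 51.9] [521.6 123.2] [37.5 76. ] -88.4 9.6
0.73 [178.1, 170.6, 27.3, 49.9] [378.1 109. ] [37.9 75. ] 84.8 5.7
1.75 [0.47299079 0.14682005 0.24964488] [ 7.09097224e-01  7.05109705e-01 -6.62298615e-05  1.19433604e-03] 0.060057482870334175
17133 [529.9  83.9] [179.4 457. ] 90.0 3.6
```

View pics/w0.png

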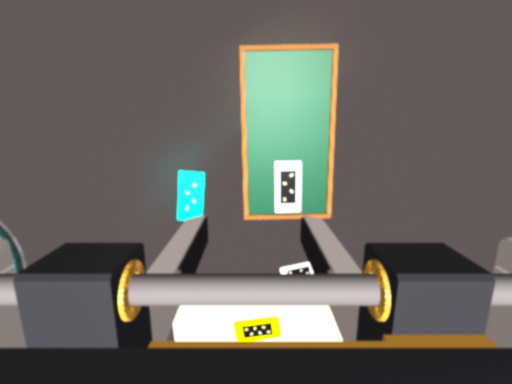

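```bash
python3 - <<'E'
from h import *
a=cur(); c=pose(.6085-.08,-.2055-.013,.17,9.5)
plan(a,c,3)
E
```

```text
[-4.92, 0.78, 1.05, -0.01, -0.0, 5.37]
[-4.04, 2.91, 1.05, -0.01, -0.0, 5.37]
[-2.29, 4.42, 1.06, -0.01, -0.0, 5.37]
-
```

Call:
{"method": "jog_arm", "body": {
  "series": [
    [-4.92,0.78,1.05,0,0,5.37,60],
    [-4.92,0.78,1.05,0,0,5.37,60],
    [-4.92,0.78,1.05,0,0,5.37,60],
    [-4.92,0.78,1.05,0,0,5.37,60],
    [-4.92,0.78,1.05,0,0,5.37,60]
  ]
}}

```text
clock: 2.27
ee_pos: [0.4888, 0.0273, 0.2224]
eef_rot: [0.852, 0.523, -0.001, -0.001]
force: [-0.9, -0.1, 0.6]
opening: 0.06
grasp_force: 0.0
```

Call:
{"method": "jog_arm", "body": {
  "series": [
    [-4.04,2.91,1.05,0,0,5.37,60],
    [-4.04,2.91,1.05,0,0,5.37,60],
    [-4.04,2.91,1.05,0,0,5.37,60],
    [-4.04,2.91,1.05,0,0,5.37,60],
    [-4.04,2.91,1.05,0,0,5.37,60]
  ]
}}

```text
clock: 2.68
ee_pos: [0.509, -0.0949, 0.1965]
eef_rot: [0.95, 0.313, -0.0, -0.001]
force: [-0.8, 0.4, 0.4]
opening: 0.0596
grasp_force: 0.0
```

Call:
{"method": "jog_arm", "body": {
  "series": [
    [-2.29,4.42,1.06,0,0,5.37,60],
    [-2.29,4.42,1.06,0,0,5.37,60],
    [-2.29,4.42,1.06,0,0,5.37,60],
    [-2.29,4.42,1.06,0,0,5.37,60],
    [-2.29,4.42,1.06,0,0,5.37,60]
  ]
}}

```text
clock: 3.1
ee_pos: [0.529, -0.2174, 0.1701]
eef_rot: [0.996, 0.085, -0.0, -0.001]
force: [0.2, 0.7, -0.1]
opening: 0.0599
grasp_force: 0.0
```

```bash
python3 - <<'E'
from h import *
import time
o=get_obs();p=camera_params('wrist'); im,d=read_camera('wrist'); cv2.imwrite('pics/w1.png',im[:,:,::-1])
for n in ['blue_slide','yellow_slide','white_slide']:
  for r in cut_out(n,'wrist')[:1]:
    P=pts(r['region'],d,p); print(n,round(r['conf'],2),r['rect'],*rect(P))
print(o['clock'],o['ee_pos'],o['eef_rot'],o['q'])
plan(cur(),pose(.6085,-.2055,.06,9.5),1)
E
```

```text
blue_slide 0.69 [237.1, 77.0, 36.8, 66.1] [ 608.7 -206.4] [37.2 75.6] 9.0 5.7
yellow_slide 0.94 [151.9, 175.1, 36.1, 64.0] [ 477.4 -121.5] [38.2 76.2] 8.0 5.8
white_slide 0.9 [71.2, 114.7, 32.2, 49.1] [543.4 -16.5] [30.8 56.2] 12.9 4.0
3.1 [ 0.52897021 -0.21738382  0.17008558] [ 9.96413809e-01  8.46081049e-02 -3.13512939e-04 -9.43701632e-04] [-4.89813506e-01  1.46299437e-01  1.37546684e+00  1.24522874e-03
  1.62137838e+00  9.11625979e-01]
[3.19, 0.12, 4.48, 0.0, -0.02, 0.08]
-
```

Call:
{"method": "jog_arm", "body": {
  "series": [
    [3.19,0.12,4.4,0,0,0,60],
    [3.19,0.12,4.4,0,0,0,60],
    [3.19,0.12,4.4,0,0,0,60],
    [3.19,0.12,4.4,0,0,0,60],
    [3.19,0.12,4.4,0,0,0,60]
  ]
}}

```text
clock: 3.72
ee_pos: [0.6064, -0.2052, 0.0567]
eef_rot: [0.996, 0.085, -0.003, -0.002]
force: [-0.9, 0.3, -0.7]
opening: 0.0602
grasp_force: 0.0
```

```bash
python3 - <<'E'
from h import *
print(get_obs()['ee_pos'])
plan(cur(),pose(.6087,-.206,.0015,9.3),1)
E
```

```text
[ 0.60636298 -0.20524849  0.05670002]
[0.1, 0.06, 2.21, -0.05, 0.07, 0.1]
-
```

Call:
{"method": "jog_arm", "body": {
  "series": [
    [0.05,0.05,1.0,0,0,0,60],
    [0.05,0.05,1.6,0,0,0,60],
    [0.05,0.05,2.0,0,0,0,60],
    [0.05,0.05,2.1,0,0,0,60],
    [0.05,0.05,2.1,0,0,0,60]
  ]
}}

```text
clock: 4.13
ee_pos: [0.6089, -0.2094, 0.0095]
eef_rot: [0.997, 0.083, 0.0, 0.0]
force: [0.0, 0.8, 0.4]
opening: 0.0599
grasp_force: 0.0
```

```bash
python3 - <<'E'
from h import *
print(get_obs()['ee_pos'])
plan(cur(),pose(.6087,-.206,.0015,9.3),1)
E
```

```text
[ 0.60889354 -0.20943016  0.00951839]
[0.01, -0.14, 0.32, 0.01, -0.01, 0.05]
-
```

Call:
{"method": "jog_arm", "body": {
  "series": [
    [0,-0.12,0.2,0,0,0,60],
    [0,-0.12,0.3,0,0,0,60],
    [0,-0.12,0.3,0,0,0,60]
  ]
}}

```text
clock: 4.38
ee_pos: [0.6085, -0.2064, 0.0012]
eef_rot: [0.997, 0.083, 0.0, 0.0]
force: [-0.5, 0.3, -0.2]
opening: 0.06
grasp_force: 0.0
```

```bash
python3 - <<'E'
from h import *
print(get_obs()['ee_pos'],get_obs()['force'])
plan(cur(),pose(.6087,-.206,.0015,9.3),1)
E
```

```text
[ 0.60851237 -0.20637507  0.00119278] [-0.49643088  0.27598804 -0.21034313]
[0.01, -0.01, -0.01, 0.0, -0.01, 0.04]
-
```

Everything lines up, so I'll close the fingers and lift.

Call:
{"method": "jog_arm", "body": {
  "series": [
    [0,0,0,0,0,0,30],
    [0,0,0,0,0,0,30],
    [0,0,0,0,0,0,30],
    [0,0,0,0,0,0,30],
    [0,0,0,0,0,0,30]
  ]
}}

```text
clock: 4.8
ee_pos: [0.6087, -0.2066, 0.001]
eef_rot: [0.997, 0.083, 0.0, 0.0]
force: [-0.3, -0.6, 0.2]
opening: 0.0374
grasp_force: 30.0
```

Call:
{"method": "jog_arm", "body": {
  "series": [
    [0,0,-0.3,0,0,0,30],
    [0,0,-1,0,0,0,30],
    [0,0,-2,0,0,0,30],
    [0,0,-2.8,0,0,0,30],
    [0,0,-2.8,0,0,0,30]
  ]
}}

```text
clock: 5.22
ee_pos: [0.6117, -0.2079, 0.077]
eef_rot: [0.997, 0.083, 0.005, 0.002]
force: [1.5, 0.1, 1.8]
opening: 0.0376
grasp_force: 30.0
```

```bash
python3 - <<'E'
from h import *
print(get_obs()['ee_pos'],get_obs()['opening'])
im,d=read_camera('side'); p=camera_params('side')
for r in cut_out('blue_slide','side')[:1]:
    P=pts(r['region'],d,p); print(r['conf'],r['rect'],rect(P),np.percentile(P[:,2],[5,50,95]))
x,y,w,h=map(int,r['rect']); cv2.imwrite('pics/s1.png',cv2.resize(im[y-40:y+h+50,x-50:x+w+60,::-1],None,fx=4,fy=4))
plan(cur(),pose(.5212,.177,.07,91.2),3)
E
```

```text
[ 0.61165467 -0.20787733  0.0770161 ] 0.037565396800983995Traceback (most recent call last):
  File "<stdin>", line 6, in <module>
NameError: name 'r' is not defined
```

```bash
python3 - <<'E'
from h import *
print(get_obs()['ee_pos'])
plan(cur(),pose(.5212,.177,.08,91.2),4)
E
```

```text
[ 0.60907269 -0.20679542  0.07180002]
[-0.23, -3.93, -0.09, 0.01, -0.0, -4.09]
[1.15, -3.76, -0.09, 0.01, -0.0, -4.09]
[2.39, -3.13, -0.08, 0.01, -0.0, -4.09]
[3.33, -2.09, -0.08, 0.01, -0.0, -4.09]
-
```

Call:
{"method": "jog_arm", "body": {
  "series": [
    [-0.05,-0.8,0,0,0,-0.8,30],
    [-0.1,-1.6,0,0,0,-1.6,30],
    [-0.2,-2.4,-0.1,0,0,-2.4,30],
    [-0.2,-3.15,-0.1,0,0,-3.3,30],
    [-0.23,-3.93,-0.1,0,0,-4.09,30]
  ]
}}

```text
clock: 5.73
ee_pos: [0.5849, -0.1094, 0.0707]
eef_rot: [0.966, 0.26, -0.002, -0.001]
force: [0.4, 0.5, 0.3]
opening: 0.0376
grasp_force: 30.0
```

Call:
{"method": "jog_arm", "body": {
  "series": [
    [0.23,-0.75,0,0,0,-0.8,30],
    [0.46,-1.5,0,0,0,-1.6,30],
    [0.69,-2.25,-0.1,0,0,-2.4,30],
    [0.92,-3.0,-0.1,0,0,-3.3,30],
    [1.15,-3.76,-0.1,0,0,-4.09,30]
  ]
}}

```text
clock: 6.15
ee_pos: [0.5628, -0.0137, 0.0733]
eef_rot: [0.904, 0.427, -0.002, -0.001]
force: [0.2, 0.0, -0.5]
opening: 0.037
grasp_force: 30.0
```

Call:
{"method": "jog_arm", "body": {
  "series": [
    [0.48,-0.63,0,0,0,-0.8,30],
    [0.96,-1.25,0,0,0,-1.6,30],
    [1.43,-1.88,-0.1,0,0,-2.4,30],
    [1.91,-2.5,-0.1,0,0,-3.3,30],
    [2.39,-3.13,-0.1,0,0,-4.09,30]
  ]
}}

```text
clock: 6.57
ee_pos: [0.5406, 0.082, 0.0759]
eef_rot: [0.814, 0.581, -0.002, -0.001]
force: [-0.1, 0.5, 0.4]
opening: 0.0374
grasp_force: 30.0
```

Call:
{"method": "jog_arm", "body": {
  "series": [
    [0.8,-0.5,0,0,0,-1,30],
    [1.6,-1.0,0,0,0,-2,30],
    [2.4,-1.6,-0.1,0,0,-3,30],
    [3.33,-2.09,-0.1,0,0,-4.09,30],
    [3.33,-2.09,-0.1,0,0,-4.09,30]
  ]
}}

```text
clock: 6.98
ee_pos: [0.5178, 0.1806, 0.0785]
eef_rot: [0.697, 0.717, -0.001, -0.002]
force: [-0.1, -0.5, -0.8]
opening: 0.037
grasp_force: 30.0
```

```bash
python3 - <<'E'
from h import *
for c in ['side','scene','wrist']:
  p=camera_params(c); im,d=read_camera(c); cv2.imwrite(f'pics/{c}2.png',im[:,:,::-1])
  for n in ['blue_slide','white_slide']:
   for r in cut_out(n,c)[:2]:
    P=pts(r['region'],d,p)
    if len(P)>20: print(c,n,round(r['conf'],2),r['rect'],*rect(P))
o=get_obs();print(o['clock'],o['ee_pos'],o['eef_rot'],o['opening'])
plan(cur(),pose(.5212,.177,.03,91.2,0),1)
E
```

```text
side blue_slide 0.72 [234.7, 104.0, 22.0, 17.7] [520.7 179. ] [40.  78.1] 84.5 81.4
side white_slide 0.76 [261.2, 178.4, 31.3, 9.0] [542.7 -18.9] [29.3 56.5] 12.7 2.5
side white_slide 0.74 [238.2, 140.3, 23.3, 17.9] [521.9 121.6] [36.8 77.1] 90.0 8.0
scene blue_slide 0.75 [355.8, 215.4, 55.3, 39.5] [520.  178.1] [40.5 76. ] -89.5 83.6
scene white_slide 0.97 [344.6, 201.7, 35.8, 18.1] [379.2 105. ] [40.  65.3] 85.1 5.5
scene white_slide 0.74 [247.7, 223.2, 24.3, 22.3] [542.4 -16.2] [30.1 61.9] 15.5 3.7
wrist blue_slide 0.87 [219.7, 169.1, 66.2, 103.2] [519.5 180.3] [38.1 67.6] -89.3 84.8
wrist white_slide 0.66 [83.4, 224.8, 44.0, 35.9] [380.5 130.8] [32.7 38.4] -5.1 5.6
7.4333 [0.52049479 0.17609182 0.08059452] [ 6.99647469e-01  7.14488216e-01 -7.96507057e-05 -3.21020484e-05] 0.037323630150746905
[0.04, 0.03, 2.02, -0.0, 0.0, 0.0]
-
```

View pics/side2.png

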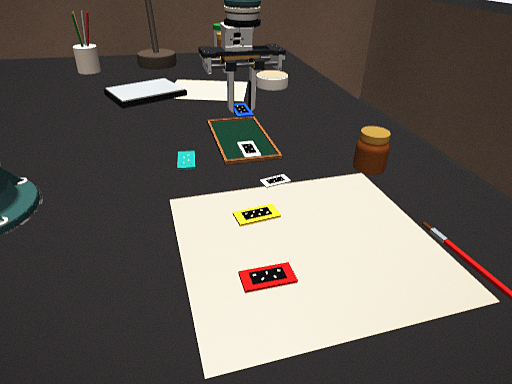

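Call:
{"method": "jog_arm", "body": {
  "series": [
    [0.05,0.03,0.5,0,-0.4,0,30],
    [0.05,0.03,1.0,0,-0.8,0,30],
    [0.05,0.03,1.6,0,-1.2,0,30],
    [0.05,0.03,2.1,0,-1.2,0,30],
    [0.05,0.03,2.1,0,-1.2,0,30]
  ]
}}

```text
clock: 7.85
ee_pos: [0.5188, 0.1776, 0.0249]
eef_rot: [0.698, 0.714, -0.039, 0.036]
force: [-0.2, 0.2, -0.4]
opening: 0.0373
grasp_force: 30.0
```

Call:
{"method": "jog_arm", "body": {
  "series": [
    [0,0,0,0,0,0,30],
    [0,0,0,0,0,0,30]
  ]
}}

```text
clock: 8.02
ee_pos: [0.5216, 0.1779, 0.0289]
eef_rot: [0.698, 0.714, -0.036, 0.038]
force: [0.5, -0.3, -0.9]
opening: 0.0374
grasp_force: 30.0
```

```bash
python3 - <<'E'
from h import *
o=get_obs();print(o['clock'],o['ee_pos'],o['force'],(Ro.from_quat(o['eef_rot'])).as_matrix().round(3).tolist())
plan(cur(),pose(.5212,.177,.011,91.2,-6),1)
E
```

```text
8.0167 [0.5215752  0.17786898 0.0289226 ] [ 0.45648964 -0.25758826 -0.93025195] [[-0.022, 1.0, 0.003], [0.994, 0.022, -0.104], [-0.104, 0.001, -0.995]]
[0.04, -0.02, 0.72, 0.01, -0.01, 0.01]
-
```

Call:
{"method": "jog_arm", "body": {
  "series": [
    [0.01,0,0.25,0,0,0,30],
    [0.03,0,0.5,0,0,0,30],
    [0.04,-0.02,0.72,0,0,0,30],
    [0.04,-0.02,0.72,0,0,0,30],
    [0.04,-0.02,0.72,0,0,0,30]
  ]
}}

```text
clock: 8.43
ee_pos: [0.5202, 0.1771, 0.0099]
eef_rot: [0.698, 0.714, -0.037, 0.037]
force: [0.0, -0.0, 0.3]
opening: 0.0373
grasp_force: 30.0
```

```bash
python3 - <<'E'
from h import *
o=get_obs();print(o['clock'],o['ee_pos'],o['force'])
plan(cur(),pose(.5212,.177,.0095,91.2,-6),1)
E
```

```text
8.4333 [0.52020805 0.17713967 0.00985345] [ 0.00719029 -0.01877403  0.31428569]
[-0.0, 0.04, 0.01, -0.01, 0.0, 0.02]
-
```

Call:
{"method": "jog_arm", "body": {
  "series": [
    [0,0.03,0.02,0,0,0,30],
    [0,0.03,0.04,0,0,0,30],
    [0,0.03,0.04,0,0,0,30]
  ]
}}

```text
clock: 8.68
ee_pos: [0.5213, 0.1772, 0.0092]
eef_rot: [0.698, 0.714, -0.037, 0.037]
force: [-0.1, -0.3, -0.6]
opening: 0.0376
grasp_force: 30.0
```

Call:
{"method": "jog_arm", "body": {
  "series": [
    [0,0,0.02,0,0,0,30],
    [0,0,0.02,0,0,0,30]
  ]
}}

```text
clock: 8.85
ee_pos: [0.5214, 0.1772, 0.0091]
eef_rot: [0.698, 0.714, -0.036, 0.037]
force: [-0.3, 0.1, 1.7]
opening: 0.0374
grasp_force: 30.0
```

Call:
{"method": "jog_arm", "body": {
  "series": [
    [0,0,0.02,0,0,0,30],
    [0,0,0.02,0,0,0,30]
  ]
}}

```text
clock: 9.02
ee_pos: [0.5214, 0.1773, 0.009]
eef_rot: [0.698, 0.714, -0.036, 0.037]
force: [-2.8, 0.3, 4.7]
opening: 0.0375
grasp_force: 30.0
```

Call:
{"method": "jog_arm", "body": {
  "series": [
    [0,0,0,0,0,0,42],
    [0,0,0,0,0,0,46],
    [0,0,0,0,0,0,54],
    [0,0,0,0,0,0,54],
    [0,0,0,0,0,0,54]
  ]
}}

```text
clock: 9.43
ee_pos: [0.5212, 0.1771, 0.0079]
eef_rot: [0.698, 0.714, -0.037, 0.037]
force: [-0.3, -0.2, -0.1]
opening: 0.0539
grasp_force: 0.0
```

Call:
{"method": "jog_arm", "body": {
  "series": [
    [0,0,-0.5,0,0,0,54],
    [0,0,-1.5,0,0,0,54],
    [0,0,-2.5,0,0,0,54],
    [0,0,-3.5,0,1.2,0,54],
    [0,0,-4,0,1.2,0,54]
  ]
}}

```text
clock: 9.85
ee_pos: [0.5233, 0.1866, 0.1126]
eef_rot: [0.7, 0.714, 0.003, 0.002]
force: [1.2, -0.1, 0.1]
opening: 0.054
grasp_force: 0.0
```

```bash
python3 - <<'E'
from h import *
o=get_obs();print(o['clock'],o['ee_pos'],o['force'],o['opening'])
plan(cur(),pose(.46,-.06,.17,50),2)
E
```

```text
9.85 [0.52334121 0.18658534 0.11264941] [ 1.21122878 -0.10033168  0.12197968] 0.05404224024708445
[-4.9, -1.36, -1.17, 0.03, -0.03, 4.12]
[-5.07, 0.45, -1.16, 0.03, -0.03, 4.12]
-
```

Call:
{"method": "jog_arm", "body": {
  "series": [
    [-1,0,-0.5,0,0,0,60],
    [-2.2,0,-1,0,0,0,60],
    [-3.5,0,-1.8,0,0,0,60],
    [-4.5,0,-2.4,0,0,0,60],
    [-4.5,0,-2.4,0,0,0,60]
  ]
}}

```text
clock: 10.27
ee_pos: [0.5257, 0.0711, 0.172]
eef_rot: [0.701, 0.713, 0.001, 0.004]
force: [1.3, 0.2, 0.4]
opening: 0.0601
grasp_force: 0.0
```

```bash
python3 - <<'E'
from h import *
p=camera_params('wrist'); im,d=read_camera('wrist')
for n in ['blue_slide','white_slide']:
   for r in cut_out(n,'wrist')[:2]:
    P=pts(r['region'],d,p)
    if len(P)>20:
        R=rect(P); A=np.c_[P[:,:2]-P[:,:2].mean(0),np.ones(len(P))]; print(n,round(r['conf'],2),r['rect'],R,np.linalg.lstsq(A,P[:,2],rcond=None)[0].round(3))
cv2.imwrite('pics/w3.png',cv2.resize(im[60:300,150:420,::-1],None,fx=2.4,fy=2.4,interpolation=2))
o=get_obs();print(o['clock'],o['ee_pos'])
plan(cur(),pose(.398,-.132,.17,8.4),3)
E
```

```text
blue_slide 0.88 [234.0, 50.4, 36.0, 69.7] (array([520.1, 177.5]), array([37.5, 75.8]), -88.9, np.float64(13.9)) [ 0.004 -0.111  0.014]
white_slide 0.82 [112.2, 112.2, 36.1, 70.8] (array([378.4, 108.6]), array([38.3, 76.2]), 84.8, np.float64(5.7)) [-0.019  0.003  0.006]
white_slide 0.73 [236.2, 121.3, 27.9, 46.4] (array([522. , 112.8]), array([37.6, 53.9]), -88.5, np.float64(9.7)) [-0.002  0.002  0.01 ]
10.4167 [0.52332778 0.07547928 0.16734549]
[-2.73, -1.73, -0.03, -0.0, 0.0, 5.52]
[-3.22, -0.27, -0.03, -0.0, 0.0, 5.52]
[-2.98, 1.25, -0.04, -0.0, 0.0, 5.52]
-
```

View pics/w3.png

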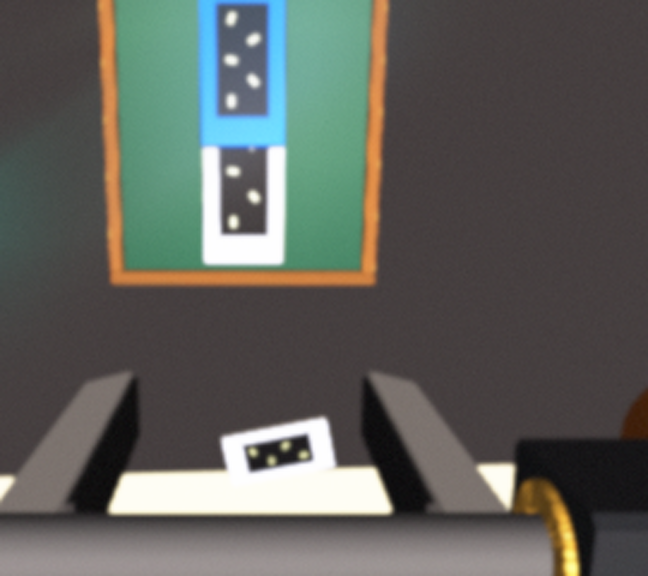

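The crop shows the blue slide lying on the white one, in line with it. The fit gives 22 mm of overlap and a 6.3° slope. Next I'll fetch yellow.

Call:
{"method": "jog_arm", "body": {
  "series": [
    [-2.73,-1.73,0,0,0,5.52,60],
    [-2.73,-1.73,0,0,0,5.52,60],
    [-2.73,-1.73,0,0,0,5.52,60],
    [-2.73,-1.73,0,0,0,5.52,60],
    [-2.73,-1.73,0,0,0,5.52,60]
  ]
}}

```text
clock: 10.83
ee_pos: [0.481, 0.0067, 0.1663]
eef_rot: [0.85, 0.527, -0.001, -0.001]
force: [0.1, 0.6, -0.2]
opening: 0.06
grasp_force: 0.0
```

Call:
{"method": "jog_arm", "body": {
  "series": [
    [-3.22,-0.27,0,0,0,5.52,60],
    [-3.22,-0.27,0,0,0,5.52,60],
    [-3.22,-0.27,0,0,0,5.52,60],
    [-3.22,-0.27,0,0,0,5.52,60],
    [-3.22,-0.27,0,0,0,5.52,60]
  ]
}}

```text
clock: 11.25
ee_pos: [0.4398, -0.0627, 0.1668]
eef_rot: [0.951, 0.31, -0.001, -0.001]
force: [0.1, 0.4, -0.2]
opening: 0.0601
grasp_force: 0.0
```

Call:
{"method": "jog_arm", "body": {
  "series": [
    [-2.98,1.25,0,0,0,5.52,60],
    [-2.98,1.25,0,0,0,5.52,60],
    [-2.98,1.25,0,0,0,5.52,60],
    [-2.98,1.25,0,0,0,5.52,60],
    [-2.98,1.25,0,0,0,5.52,60]
  ]
}}

```text
clock: 11.67
ee_pos: [0.3983, -0.132, 0.167]
eef_rot: [0.997, 0.076, -0.001, -0.0]
force: [1.1, -1.2, 0.2]
opening: 0.0603
grasp_force: 0.0
```

Call:
{"method": "jog_arm", "body": {
  "series": [
    [0,0,0,0,0,0,60]
  ]
}}

```text
clock: 11.75
ee_pos: [0.3986, -0.1316, 0.1671]
eef_rot: [0.997, 0.078, -0.001, -0.0]
force: [-0.5, 0.6, -0.6]
opening: 0.06
grasp_force: 0.0
```

```bash
python3 - <<'E'
from h import *
o=get_obs();p=camera_params('wrist'); im,d=read_camera('wrist')
for r in cut_out('yellow_slide','wrist')[:2]:
    P=pts(r['region'],d,p); R=rect(P); print(round(r['conf'],2),r['rect'],*R)
print(o['clock'],o['ee_pos'],o['eef_rot'])
plan(cur(),pose(.478,-.1205,.05,8.6),1)
E
```

```text
0.88 [237.2, 74.0, 39.9, 73.4] [ 477.5 -121.1] [38.9 75.9] 9.4 5.7
0.7 [355.9, 117.5, 47.5, 69.7] [ 454.6 -270.2] [40.6 75.6] 2.1 5.6
11.75 [ 0.39855216 -0.13159461  0.16713145] [ 9.96973439e-01  7.77402107e-02 -5.15571149e-04 -3.94561993e-04]
[3.21, 0.05, 4.69, -0.01, 0.01, 0.05]
-
```

Call:
{"method": "jog_arm", "body": {
  "series": [
    [3.2,0.05,3,0,0,0.04,60],
    [3.2,0.05,4,0,0,0.04,60],
    [3.2,0.05,4.7,0,0,0.04,60],
    [3.2,0.05,4.7,0,0,0.04,60],
    [3.2,0.05,4.7,0,0,0.04,60]
  ]
}}

```text
clock: 12.27
ee_pos: [0.4754, -0.1193, 0.0445]
eef_rot: [0.997, 0.075, -0.005, -0.002]
force: [-0.9, 1.0, 0.0]
opening: 0.0601
grasp_force: 0.0
```

Call:
{"method": "jog_arm", "body": {
  "series": [
    [0,0,0,0,0,0,60],
    [0,0,0,0,0,0,60]
  ]
}}

```text
clock: 12.43
ee_pos: [0.4785, -0.1218, 0.0516]
eef_rot: [0.997, 0.073, 0.001, 0.0]
force: [-0.3, 0.2, 0.4]
opening: 0.0601
grasp_force: 0.0
```

```bash
python3 - <<'E'
from h import *
print(get_obs()['ee_pos'])
plan(cur(),pose(.4777,-.121,.0013,9),1)
E
```

```text
[ 0.47845593 -0.12183909  0.0516319 ]
[-0.03, -0.04, 2.01, 0.01, -0.02, -0.12]
-
```

Call:
{"method": "jog_arm", "body": {
  "series": [
    [-0.03,-0.03,1,0,0,-0.1,60],
    [-0.03,-0.03,1.6,0,0,-0.1,60],
    [-0.03,-0.03,1.9,0,0,-0.1,60],
    [-0.03,-0.03,1.9,0,0,-0.1,60],
    [-0.03,-0.03,1.9,0,0,-0.1,60]
  ]
}}

```text
clock: 12.85
ee_pos: [0.4776, -0.1217, 0.0042]
eef_rot: [0.997, 0.077, 0.001, 0.001]
force: [-0.8, -0.9, 0.2]
opening: 0.0599
grasp_force: 0.0
```

Call:
{"method": "jog_arm", "body": {
  "series": [
    [0,0,0,0,0,0,60]
  ]
}}

```text
clock: 12.93
ee_pos: [0.4782, -0.1218, 0.0047]
eef_rot: [0.997, 0.077, 0.002, 0.001]
force: [0.0, 0.6, 0.8]
opening: 0.0597
grasp_force: 0.0
```

```bash
python3 - <<'E'
from h import *
print(get_obs()['ee_pos'])
plan(cur(),pose(.4777,-.121,.0013,9),1)
E
```

```text
[ 0.47815462 -0.12179894  0.00467543]
[-0.01, -0.03, 0.13, 0.02, -0.04, -0.04]
-
```

Call:
{"method": "jog_arm", "body": {
  "series": [
    [0,-0.03,0.13,0,0,0,60],
    [0,-0.03,0.13,0,0,0,60],
    [0,-0.03,0.13,0,0,0,30],
    [0,-0.03,0.13,0,0,0,30],
    [0,-0.03,0.13,0,0,0,30]
  ]
}}

```text
clock: 13.35
ee_pos: [0.4774, -0.1205, 0.0003]
eef_rot: [0.997, 0.077, 0.001, 0.0]
force: [-0.6, 0.4, 4.4]
opening: 0.0435
grasp_force: 2.2
```

Call:
{"method": "jog_arm", "body": {
  "series": [
    [0,0,0,0,0,0,30],
    [0,0,0,0,0,0,30],
    [0,0,0,0,0,0,30]
  ]
}}

```text
clock: 13.6
ee_pos: [0.4775, -0.1206, 0.0003]
eef_rot: [0.997, 0.077, 0.001, 0.0]
force: [-0.9, 1.1, 5.3]
opening: 0.0379
grasp_force: 30.7
```

Call:
{"method": "jog_arm", "body": {
  "series": [
    [0,0,-0.3,0,0,0,30],
    [0,0,-1,0,0,0,30],
    [0,0,-2,0,0,0,30],
    [0,0,-3,0,0,0,30],
    [0,0,-3,0,0,0,30]
  ]
}}

```text
clock: 14.02
ee_pos: [0.4798, -0.1218, 0.0796]
eef_rot: [0.997, 0.077, 0.004, 0.002]
force: [1.4, -0.3, 0.3]
opening: 0.0375
grasp_force: 30.0
```

Call:
{"method": "jog_arm", "body": {
  "series": [
    [0,0,0,0,0,0,30]
  ]
}}

```text
clock: 14.1
ee_pos: [0.4776, -0.1209, 0.0757]
eef_rot: [0.997, 0.077, 0.001, 0.001]
force: [-0.5, 0.5, -0.3]
opening: 0.0377
grasp_force: 30.0
```

```bash
python3 - <<'E'
from h import *
print(get_obs()['ee_pos'])
plan(cur(),pose(.519,.2305,.085,91.1),4)
E
```

```text
[ 0.47758088 -0.1209133   0.07565614]
[0.95, -3.41, -0.1, 0.01, -0.0, -4.12]
[2.08, -2.86, -0.09, 0.01, -0.0, -4.12]
[2.96, -1.94, -0.09, 0.01, -0.0, -4.12]
[3.45, -0.78, -0.09, 0.01, -0.0, -4.12]
-
```

Call:
{"method": "jog_arm", "body": {
  "series": [
    [0.2,-0.7,0,0,0,-0.8,30],
    [0.4,-1.4,0,0,0,-1.6,30],
    [0.6,-2.1,-0.1,0,0,-2.4,30],
    [0.8,-2.8,-0.1,0,0,-3.3,30],
    [0.95,-3.41,-0.1,0,0,-4.12,30]
  ]
}}

```text
clock: 14.52
ee_pos: [0.4857, -0.0314, 0.0747]
eef_rot: [0.967, 0.256, -0.002, -0.001]
force: [-0.1, 0.5, -0.7]
opening: 0.0371
grasp_force: 30.0
```

Call:
{"method": "jog_arm", "body": {
  "series": [
    [0.4,-0.6,0,0,0,-0.8,30],
    [0.8,-1.15,0,0,0,-1.6,30],
    [1.2,-1.7,-0.1,0,0,-2.4,30],
    [1.65,-2.3,-0.1,0,0,-3.3,30],
    [2.08,-2.86,-0.1,0,0,-4.12,30]
  ]
}}

```text
clock: 14.93
ee_pos: [0.4958, 0.0561, 0.0771]
eef_rot: [0.906, 0.424, -0.002, -0.001]
force: [-0.1, -0.8, 0.7]
opening: 0.0371
grasp_force: 30.0
```

Call:
{"method": "jog_arm", "body": {
  "series": [
    [0.6,-0.4,0,0,0,-0.8,30],
    [1.2,-0.8,0,0,0,-1.6,30],
    [1.8,-1.2,-0.1,0,0,-2.4,30],
    [2.4,-1.6,-0.1,0,0,-3.3,30],
    [2.96,-1.94,-0.1,0,0,-4.12,30]
  ]
}}

```text
clock: 15.35
ee_pos: [0.5062, 0.1438, 0.0795]
eef_rot: [0.815, 0.579, -0.002, -0.001]
force: [-0.3, -0.4, -0.1]
opening: 0.0373
grasp_force: 30.0
```

Call:
{"method": "jog_arm", "body": {
  "series": [
    [0.85,-0.2,0,0,0,-1,30],
    [1.7,-0.4,0,0,0,-2,30],
    [2.6,-0.6,-0.1,0,0,-3,30],
    [3.45,-0.78,-0.1,0,0,-4.12,30],
    [3.45,-0.78,-0.1,0,0,-4.12,30]
  ]
}}

```text
clock: 15.77
ee_pos: [0.5168, 0.2338, 0.0819]
eef_rot: [0.698, 0.717, -0.001, -0.002]
force: [-0.8, 0.5, -0.8]
opening: 0.0374
grasp_force: 30.0
```

Call:
{"method": "jog_arm", "body": {
  "series": [
    [0,0,0,0,0,0,30],
    [0,0,0,0,0,0,30]
  ]
}}

```text
clock: 15.93
ee_pos: [0.517, 0.23, 0.0827]
eef_rot: [0.7, 0.714, -0.002, -0.0]
force: [0.1, 0.3, -0.4]
opening: 0.0373
grasp_force: 30.0
```

```bash
python3 - <<'E'
from h import *
for c in ['side','scene']:
  p=camera_params(c); im,d=read_camera(c)
  for n in ['yellow_slide','blue_slide']:
   for r in cut_out(n,c)[:1]:
    P=pts(r['region'],d,p)
    if len(P)>20: print(c,n,round(r['conf'],2),r['rect'],*rect(P))
o=get_obs();print(o['clock'],o['ee_pos'],o['opening'])
plan(cur(),pose(.519,.2305,.03,91.1,0),1)
E
```

```text
side yellow_slide 0.41 [238.2, 142.8, 22.2, 15.0] [522.4 113.6] [36.5 62.7] -88.8 8.2
scene yellow_slide 0.64 [392.1, 228.2, 66.3, 33.9] [517.7 230.8] [41.2 76.1] -89.1 89.1
scene blue_slide 0.62 [349.0, 250.9, 51.5, 44.0] [521.8 179.2] [39.8 75.6] -88.5 13.2
16.2333 [0.51809424 0.23014693 0.08444693] 0.0373414319546145
[0.01, 0.04, 2.18, -0.0, 0.0, 0.0]
-
```

Call:
{"method": "jog_arm", "body": {
  "series": [
    [0.05,0.04,0.5,0,-0.4,0,30],
    [0.05,0.04,1.0,0,-0.8,0,30],
    [0.05,0.04,1.6,0,-1.2,0,30],
    [0.05,0.04,2.15,0,-1.2,0,30],
    [0.05,0.04,2.15,0,-1.2,0,30]
  ]
}}

```text
clock: 16.65
ee_pos: [0.5168, 0.2315, 0.0274]
eef_rot: [0.699, 0.714, -0.039, 0.036]
force: [-0.1, -0.1, -1.2]
opening: 0.0375
grasp_force: 30.0
```

Call:
{"method": "jog_arm", "body": {
  "series": [
    [0,0,0,0,0,0,30],
    [0,0,0,0,0,0,30],
    [0,0,0,0,0,0,30]
  ]
}}

```text
clock: 16.9
ee_pos: [0.52, 0.2322, 0.0322]
eef_rot: [0.699, 0.713, -0.035, 0.038]
force: [0.4, 0.2, -0.0]
opening: 0.0378
grasp_force: 30.0
```

```bash
python3 - <<'E'
from h import *
o=get_obs();print(o['clock'],o['ee_pos'],o['force'])
plan(cur(),pose(.519,.2315,.011,91.1,-6),1)
E
```

```text
16.9 [0.52002883 0.23216323 0.03218513] [ 0.37688062  0.16145417 -0.02546607]
[0.06, -0.04, 0.85, 0.03, -0.01, 0.01]
-
```

Call:
{"method": "jog_arm", "body": {
  "series": [
    [0.02,0,0.25,0,0,0,30],
    [0.04,-0.02,0.5,0,0,0,30],
    [0.06,-0.02,0.72,0,0,0,30],
    [0.06,-0.02,0.82,0,0,0,30],
    [0.06,-0.02,0.82,0,0,0,30]
  ]
}}

```text
clock: 17.32
ee_pos: [0.5178, 0.2312, 0.009]
eef_rot: [0.699, 0.713, -0.038, 0.037]
force: [-0.3, -0.4, -1.4]
opening: 0.0374
grasp_force: 30.0
```

Call:
{"method": "jog_arm", "body": {
  "series": [
    [0,0,0,0,0,0,30],
    [0,0,0,0,0,0,30]
  ]
}}

```text
clock: 17.48
ee_pos: [0.5186, 0.2316, 0.0102]
eef_rot: [0.699, 0.713, -0.037, 0.037]
force: [0.5, -0.1, 0.3]
opening: 0.0375
grasp_force: 30.0
```

```bash
python3 - <<'E'
from h import *
o=get_obs();print(o['clock'],o['ee_pos'],o['force'])
plan(cur(),pose(.519,.2315,.009,91.1,-6),1)
E
```

```text
17.4833 [0.51862072 0.23159824 0.01020124] [ 0.52597119 -0.07408734  0.31336718]
[0.0, 0.02, 0.05, 0.0, -0.0, 0.02]
-
```

Call:
{"method": "jog_arm", "body": {
  "series": [
    [0,0.02,0.02,0,0,0,30],
    [0,0.02,0.04,0,0,0,30],
    [0,0.02,0.04,0,0,0,30]
  ]
}}

```text
clock: 17.73
ee_pos: [0.5192, 0.2315, 0.0092]
eef_rot: [0.699, 0.713, -0.036, 0.037]
force: [-0.5, -0.1, -0.9]
opening: 0.0373
grasp_force: 30.0
```

Call:
{"method": "jog_arm", "body": {
  "series": [
    [0,0,0.02,0,0,0,30],
    [0,0,0.02,0,0,0,30],
    [0,0,0.02,0,0,0,30]
  ]
}}

```text
clock: 17.98
ee_pos: [0.519, 0.2314, 0.0087]
eef_rot: [0.699, 0.713, -0.037, 0.037]
force: [-0.4, 0.1, 0.7]
opening: 0.0374
grasp_force: 30.0
```

Call:
{"method": "jog_arm", "body": {
  "series": [
    [0,0,0.02,0,0,0,30],
    [0,0,0.02,0,0,0,30],
    [0,0,0.02,0,0,0,30]
  ]
}}

```text
clock: 18.23
ee_pos: [0.5191, 0.2314, 0.0084]
eef_rot: [0.699, 0.713, -0.036, 0.037]
force: [-1.0, -0.2, 2.1]
opening: 0.0378
grasp_force: 30.0
```

Call:
{"method": "jog_arm", "body": {
  "series": [
    [0,0,0.01,0,0,0,30],
    [0,0,0.01,0,0,0,30],
    [0,0,0.01,0,0,0,30]
  ]
}}

```text
clock: 18.48
ee_pos: [0.5191, 0.2314, 0.0084]
eef_rot: [0.699, 0.713, -0.036, 0.037]
force: [-1.5, 0.2, 3.3]
opening: 0.0376
grasp_force: 30.0
```

It has made contact at the expected height. I'll release, retract and back off for a look.

Call:
{"method": "jog_arm", "body": {
  "series": [
    [0,0,0,0,0,0,42],
    [0,0,0,0,0,0,46],
    [0,0,0,0,0,0,54],
    [0,0,0,0,0,0,54],
    [0,0,0,0,0,0,54]
  ]
}}

```text
clock: 18.9
ee_pos: [0.5189, 0.2312, 0.0075]
eef_rot: [0.699, 0.713, -0.037, 0.037]
force: [0.2, 1.2, -0.8]
opening: 0.0539
grasp_force: 0.0
```

Call:
{"method": "jog_arm", "body": {
  "series": [
    [0,0,-0.5,0,0,0,54],
    [0,0,-1.5,0,0,0,54],
    [0,0,-2.5,0,0,0,54],
    [0,0,-3.5,0,1.2,0,54],
    [0,0,-4,0,1.2,0,54]
  ]
}}

```text
clock: 19.32
ee_pos: [0.5211, 0.241, 0.1124]
eef_rot: [0.7, 0.714, 0.004, 0.001]
force: [0.9, -0.5, -0.2]
opening: 0.0542
grasp_force: 0.0
```

Call:
{"method": "jog_arm", "body": {
  "series": [
    [-1.2,0,-0.7,0,0,0,60],
    [-2.5,0,-1.4,0,0,0,60],
    [-4,0,-2.2,0,0,0,60],
    [-5.2,0,-3,0,0,0,60],
    [-5.8,0,-3,0,0,0,60]
  ]
}}

```text
clock: 19.73
ee_pos: [0.5239, 0.0936, 0.1878]
eef_rot: [0.701, 0.713, 0.002, 0.004]
force: [1.7, 0.3, 1.2]
opening: 0.0601
grasp_force: 0.0
```

Call:
{"method": "jog_arm", "body": {
  "series": [
    [0,0,0,0,0,0,60],
    [0,0,0,0,0,0,60]
  ]
}}

```text
clock: 19.9
ee_pos: [0.5218, 0.0965, 0.1826]
eef_rot: [0.7, 0.714, -0.0, 0.0]
force: [0.0, 0.2, -0.1]
opening: 0.0598
grasp_force: 0.0
```

```bash
python3 - <<'E'
from h import *
p=camera_params('wrist'); im,d=read_camera('wrist')
for n in ['yellow_slide','blue_slide','white_slide']:
   for r in cut_out(n,'wrist')[:2]:
    P=pts(r['region'],d,p)
    if len(P)>20:
        R=rect(P); A=np.c_[P[:,:2]-P[:,:2].mean(0),np.ones(len(P))]; print(n,round(r['conf'],2),r['rect'],R,np.linalg.lstsq(A,P[:,2],rcond=None)[0].round(3))
cv2.imwrite('pics/w4.png',cv2.resize(im[20:280,150:420,::-1],None,fx=2.2,fy=2.2,interpolation=2))
o=get_obs();print(o['clock'],o['ee_pos'])
E
```

```text
yellow_slide 0.92 [236.8, 23.6, 36.2, 72.7] (array([518.4, 231.4]), array([37.1, 74.9]), -89.0, np.float64(14.0)) [-0.    -0.108  0.014]
blue_slide 0.7 [236.3, 96.3, 35.3, 45.8] (array([520.6, 167.7]), array([38.1, 53.7]), -89.1, np.float64(15.0)) [ 0.004 -0.107  0.015]
white_slide 0.97 [122.6, 133.8, 32.0, 67.4] (array([378.3, 108.8]), array([39. , 76.4]), 83.9, np.float64(5.7)) [-0.012  0.004  0.006]
white_slide 0.69 [246.5, 250.0, 42.0, 26.5] (array([542.2, -17.7]), array([30.6, 55.9]), 12.0, np.float64(3.9)) [-0.245  1.684  0.009]
20.1 [0.5212472  0.09800985 0.18127733]
```

View pics/w4.png

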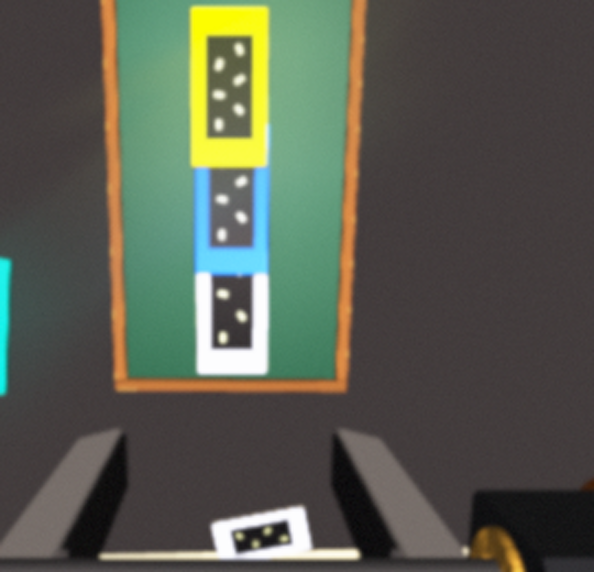

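The crop shows white, blue and yellow shingled in a straight row. Both overlaps measure about 22 mm and both slopes about 6°. I'll hand it in.

```bash
python3 -c "
from cell import *
print(job_done())"
```

```text
the job is handed in; nothing more can be done
None
```

The blue slide now rests on the white one and the yellow on the blue, each overlapping by about 22 mm at a slope of about 6°, in a straight row along the tray; I handed the job in at about 20 s without touching the white or red slides.

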